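# Make up two fitting kits

## Task

Make up two kits from the stock beside the two trays. Blue tray: the brass nipple lying in the large compartment and the blue-capped steel fitting standing upright in the small one. Yellow tray: the roll of white tape lying flat in the large compartment and the steel reducer standing upright on its hexagon in the small one; put every piece in the middle of its compartment and leave the brass plug and the brass elbow where they are.

Things in the scene. Friction and masses are not known exactly. Their poses are not given: they have to be found in the camera images.
- nipple_center (a point): Brass double-ended threaded nipple with a hexagon in the middle, lying on its side; 50 mm long along its own y axis, 22 mm across the hexagon flats along its own x axis, 25 mm high. Point: its centre, about 11 mm above what it lies on. Grasp across the hexagon (own x); the hexagon is 14 mm long.
- blue_cap_center (a point): Silver steel fitting with a bright blue round cap, standing upright (own z up); 23 (x) x 25 (y) mm, 42 mm tall, sides nearly straight. Point: its centre, 21 mm above its underside.
- tape_roll_center (a point): Roll of white tape lying flat on its side, 48 mm diameter, 19 mm high. Point: its centre, 9.5 mm above its underside. Grasp across the diameter.
- reducer_center (a point): Silver steel reducer: a hexagon foot, 27 mm across the flats along its own x axis (31 mm along y) and about 15 mm high, with a thinner thread above it, standing upright on the hexagon (own z up), 31 mm tall. Point: its centre, 15.5 mm above its underside. Grasp low, across the hexagon.
- plug_center (a point): Brass plug, thread up on a round ribbed foot, 26 x 26 mm, 31 mm tall. Stock that is not used: leave it. Point: its centre, 15.5 mm above its underside.
- elbow_center (a point): Brass elbow, lying, 32 x 36 x 19 mm. Stock that is not used: leave it. Point: its centre, 9.5 mm above its underside.
- tray_blue: Blue tray, fixed to the bench, outside 104 (x) x 196 (y) x 10 mm high, white label on -x side. Origin: centre of underside. Inner floor at z = 4 mm; 4 mm walls and divider rise to 10 mm. Large compartment 104 (y) x 96 mm, middle at y = +42 mm; small one 80 (y) x 96 mm, middle at y = -54 mm (both x = 0). Open the gripper only 10-15 mm to let go. May lie either way round.
- tray_yellow: Yellow tray, fixed to the bench, outside 104 (x) x 196 (y) x 10 mm high, white label on -x side. Origin: centre of underside. Inner floor at z = 4 mm; 4 mm walls and divider rise to 10 mm. Large compartment 104 (y) x 96 mm, middle at y = +42 mm; small one 80 (y) x 96 mm, middle at y = -54 mm (both x = 0). Open the gripper only 10-15 mm to let go. May lie either way round.

How it is judged:
By the outcome, as a careful person would: the job done as asked, in the order asked, and still so for the second after the job is handed in, with the robot touching nothing.
It also fails if it takes over 96 s, if anything falls off the work surface, if the arm or the gripper's body presses on something with over 40 N, if the wrist force passes 120 N, or if a joint passes its speed limit or range.

## Robot

A 7-joint arm with a two-finger parallel gripper is mounted at the origin on a cart in front of the work surface, level with it; the furniture and walls round the work are solid. World frame = base frame: x ahead of the robot, y to its left, z up, the work surface at z = 0. Lengths are in m, angles in rad, forces in N, time in s.
With the tool pointing down it reaches from about 0.4 to 0.85 m from the base axis. Payload 10.4 kg.
Tool frame: the origin (TCP) lies on the centre line of the jaws, within the pads' length; the fingertips stand 25 mm ahead of it and the grasp point (between the pads) lies 6 mm ahead of it; z points along the fingers, y is the line along which they close (so a half turn about z gives the same grasp; the last joint's range is limited). The gripper opens to 87 mm and grips with 3 to 60 N. Pads are 19 mm wide; open, the fingers measure 117 mm over their backs; the gripper's body (75 mm by 190 mm) begins 51 mm behind the grasp point.
Start: joints at [1.325, 0.332, -0.065, 1.46, 0.022, 1.35, -0.088], TCP at [0.138, -0.61, 0.248] pointing down, gripper open.
Joint ranges: [-2.6, 2.6], [-0.5, 2.12], [-1.47, 1.34], [0.16, 2.42], [-1.27, 4.41], [0.06, 2.06], [-2.6, 2.6]. Speed limits (rad/s): [2.22, 2.22, 2.79, 2.79, 3.14, 3.14, 3.14].

## Interface

Orientations are given as [roll, pitch, yaw] about the fixed x, y, z axes, in that order (R = Rz(yaw) Ry(pitch) Rx(roll)).
In Python, from plant import * gives the robot as it stands. The module is installed in compiled form; this text tells all that it offers.
- The arm moves only by the shell command python3 -m inch 'ROWS' [FORCE]. ROWS is JSON, a list of rows, each a list of 7 numbers: the gripper's target within -1 to 1 (shut at 1, half-way at 0, fully open at -1), then the shift along the tool's x, y, z each as a share of 40 mm, from -1 to 1, then the turn, a rotation vector about the tool's x, y, z each as a share of 6 degrees, from -1 to 1. A call has 1 to 20 rows; each row shifts and turns the commanded pose from where the row before left it, along the tool's axes as they then stand; what a row does not reach is not made up. A row lasts 1/10 s, in which the tool goes at most 50 mm and 8.59 degrees, less where a joint would pass 70% of its speed; a pose out of reach is approached as far as the arm can. A call with a number of a shift or a turn outside -1 to 1 is refused whole. A call with a gripper value outside its range is refused whole. The fingers move at their own pace and stop on an object; FORCE is the grip in N (left out, the last holds). Time passes only in rows, so rows that do not move let the fingers close. It gives the time, the measured TCP pose, the force, the opening and the grip force at its end, in the units of the state.
- read_state(): the state, without advancing time (a new reading comes with each control period).
- read_camera(name): name is "scene" or "top" or "wrist"; returns a dict with "image" (384x512x3 uint8, red, green, blue), "depth" (384x512 float32, m along the optical axis (not along the pixel's ray), 0 where there is no reading), "fov_y" (degrees; the focal length in pixels is half the picture's height over the tangent of half this angle, whatever the lens; pixels are square), "cx", "cy" (the principal point, pixels), "R" (3x3) and "t" (3): a world point X has camera coordinates R X + t; the wrist camera has in their place "T_tool_cam" (4x4, takes a point from camera to tool coordinates, whose origin is the TCP and whose axes are the flange's). Camera axes: x right, y down, z forward; pixel columns grow to the right and rows downward; lengths in m; the calibration is good to about 2 mm. A picture is of the moment at which its call begins: read the wrist's pose just before it.
- finish_job(): hands the job in; it is judged then, once.
The state is a dict: "time": time; "joints": joint angles; "qvel": joint speeds; "tau": joint torques, N m; "position": TCP position; "tool_rot": TCP orientation; "wrist_force": force on the tool from outside, world axes, zero at the start; "ft_torque": the same for the moment, N m; "opening": opening from 0.0 (shut) to 1.0 (fully open); "grasp_force": force on a finger pad.
Only numpy, scipy, OpenCV 4.12 (cv2) and the standard library are available. Lean on these libraries where they do the work, as an engineer would, in place of code of your own. Each camera call takes 0.05 s, during which the arm holds its last target. There are 200 camera calls.

## Working session

There is one attempt and no reset: what is moved stays moved. The work goes in short steps, Python scripts to look and compute and a shell command to move; the robot and the scene stay as the last step left them, time stands still between calls to the robot, and variables do not carry over. Pictures are saved under pics/ and viewed, at most 14 in all, crops included, and the job is handed in when it is done.

```bash
mkdir -p pics; python3 - <<'E'
from plant import *
import cv2,numpy as np
s=read_state();print(s)
for n in("scene","top"):
    c=read_camera(n);cv2.imwrite(f"pics/{n}0.png",cv2.resize(c["image"][:,:,::-1],(800,600)))
    print(n,c["fov_y"],c["cx"],c["cy"],c["R"],c["t"])
    np.savez(f"{n}0.npz",**c)
E
```

```text
{'time': 0.0, 'joints': array([ 1.32537586,  0.33287173, -0.06471899,  1.46095039,  0.02158462,
        1.3498743 , -0.08849467]), 'qvel': array([-0.00020783,  0.00034115, -0.0018794 ,  0.00079709,  0.00027605,
       -0.00123585, -0.00087831]), 'tau': array([-8.10708589e-04, -6.23263907e+01,  2.38930725e-02, -3.89901066e+01,
       -6.14287611e-02,  3.98274406e-02,  1.21286084e-04]), 'position': array([ 0.13804804, -0.60920545,  0.24674971]), 'tool_rot': array([-3.14018441e+00,  4.36108757e-05,  2.22861581e-01]), 'wrist_force': array([ 0.61301862, -0.15230985,  0.43126833]), 'ft_torque': array([-0.0521209 ,  0.05382983,  0.03241096]), 'grasp_force': 0.0, 'opening': 0.9997727574020897}
scene 51.78539633767216 255.8528971530175 183.95745882862337 [[-0.47226506 -0.88143749 -0.00580305]
 [-0.36947769  0.20393092 -0.90658613]
 [ 0.80028242 -0.42600486 -0.42198093]] [0.47428769 0.21377296 0.53404896]
top 55.95017780476037 256.1363680556414 193.00815591725703 [[-0.00198584 -0.99900715  0.04450578]
 [-0.98743621 -0.00507324 -0.1579367 ]
 [ 0.15800569 -0.04426025 -0.98644576]] [0.23942434 0.53854935 0.81477507]
```

View pics/top0.png

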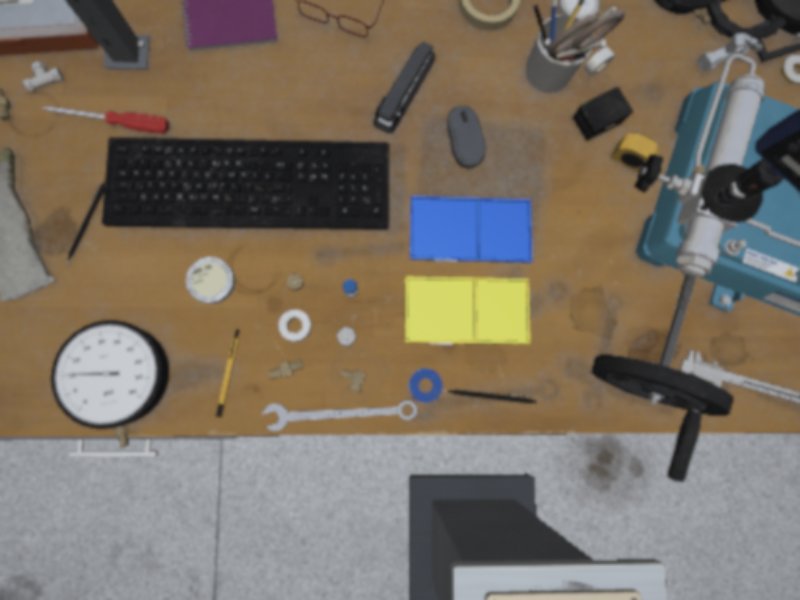

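View pics/scene0.png

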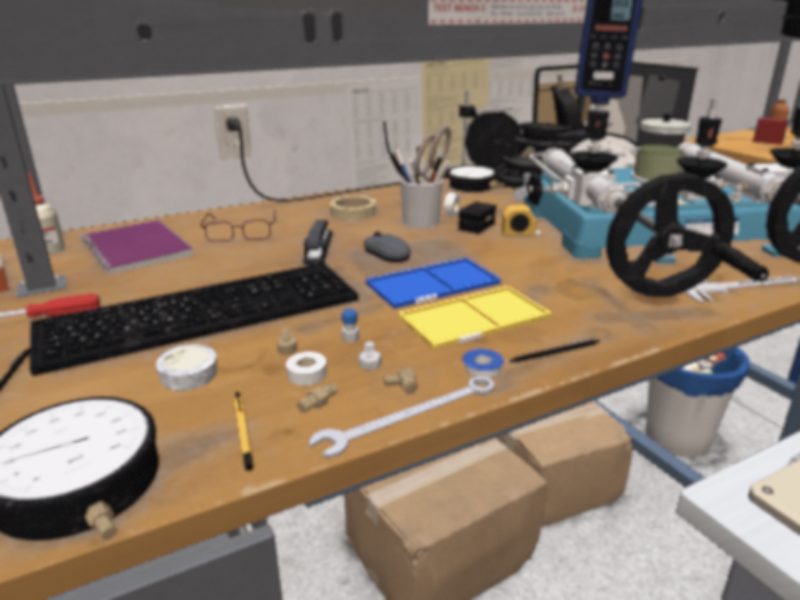

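The top view (800x600) shows the nipple at (285,369), elbow at (353,378), reducer at (346,336), tape at (295,325), plug at (294,282) and blue cap at (349,287). The blue tray is at (471,230) and the yellow at (468,311). Both have their labels toward the robot and the large compartment on the left (+y).

```bash
cat > h.py <<'E'
import numpy as np,cv2
def world(c,R=None,t=None):
    d=c["depth"];h,w=d.shape;f=h/2/np.tan(np.radians(float(c["fov_y"])/2))
    u,v=np.meshgrid(np.arange(w),np.arange(h))
    P=np.dstack([(u-c["cx"])/f*d,(v-c["cy"])/f*d,d])
    if R is None: return (P-c["t"])@c["R"]      # R^T (P-t)
    return P@R.T+t
def blobs(W,mask,amin=15):
    n,l,s,ce=cv2.connectedComponentsWithStats(mask.astype(np.uint8))
    for i in range(1,n):
        if s[i,4]<amin: continue
        p=W[l==i]; q=p[:,:2].astype(np.float32)
        r=cv2.minAreaRect(q*1000)
        print("px",ce[i].round(),"n",s[i,4],"med",np.median(p,0).round(4),"mid",((q.max(0)+q.min(0))/2).round(4),"rect mm",np.round(r[0]),np.round(r[1]),round(r[2],1),"zmax",np.percentile(p[:,2],97).round(4))
E
python3 - <<'E'
from h import *
c=np.load("top0.npz");W=world(c);im=c["image"].astype(int)
roi=np.zeros(W.shape[:2],bool);roi[165:255,165:260]=1
print("table z",np.median(W[200:260,230:255,2]))
blobs(W,roi&(W[...,2]>.007)&(c["depth"]>0))
r,g,b=im[...,0],im[...,1],im[...,2]
roi[:]=0;roi[115:230,250:350]=1
blobs(W,roi&(b>150)&(r<110),200);blobs(W,roi&(r>150)&(g>150)&(b<140),200)
E
```

```text
table z -0.0013481210066815187
px [189. 180.] n 84 med [0.5704 0.4016 0.0153] mid [0.572  0.4029] rect mm [572. 403.] [23. 23.] 2.7 zmax 0.031
px [224. 184.] n 88 med [0.5585 0.3159 0.0395] mid [0.5604 0.3159] rect mm [561. 316.] [21. 21.] 43.5 zmax 0.0425
px [188. 208.] n 262 med [0.5032 0.4008 0.0172] mid [0.5035 0.4004] rect mm [504. 400.] [46. 45.] 2.2 zmax 0.0201
px [222. 215.] n 112 med [0.4867 0.3213 0.013 ] mid [0.4873 0.3223] rect mm [487. 322.] [26. 27.] 89.3 zmax 0.0298
px [183. 236.] n 151 med [0.4381 0.4111 0.0165] mid [0.4385 0.412 ] rect mm [438. 412.] [21. 50.] 22.6 zmax 0.0224
px [227. 243.] n 140 med [0.4242 0.3081 0.0155] mid [0.4197 0.312 ] rect mm [422. 313.] [36. 31.] 74.0 zmax 0.0189
px [301. 146.] n 3118 med [0.6638 0.1258 0.0027] mid [0.5623 0.1528] rect mm [559. 145.] [205. 354.] 79.5 zmax 0.0093
px [298. 198.] n 3399 med [0.5317 0.135  0.0025] mid [0.4955 0.1564] rect mm [495. 156.] [241. 184.] 89.4 zmax 0.0091
```

```bash
python3 - <<'E'
from h import *
c=np.load("top0.npz");W=world(c);im=c["image"].astype(int);ok=c["depth"]>0
r,g,b=im[...,0],im[...,1],im[...,2]
roi=(W[...,2]<.02)&(W[...,2]>-.01)&ok
print("blue");blobs(W,roi&(b>130)&(r<100)&(b-r>80)&(abs(W[...,1]-.12)<.15)&(W[...,0]>.4),200)
print("yel");blobs(W,roi&(r>150)&(g>150)&(b<140)&(abs(W[...,1]-.12)<.15),200)
# max height maps, from both cameras
s=np.load("scene0.npz");V=world(s);P=np.vstack([W[ok],V[s["depth"]>0]])
print("zmax cm; columns y from 0.5 to -0.7 step .1, rows x")
for x in np.arange(.2,.75,.05):
    o=[]
    for y in np.arange(.5,-.75,-.1):
        m=(abs(P[:,0]-x)<.025)&(abs(P[:,1]-y)<.05)&(P[:,2]<.9);o.append(int(100*P[m,2].max()) if m.sum()>3 else -99)
    print(round(x,2),o)
E
```

```text
blue
px [301. 146.] n 3027 med [0.6639 0.125  0.0027] mid [0.664  0.1251] rect mm [665. 125.] [193. 108.] 89.2 zmax 0.009
yel
px [298. 198.] n 3382 med [0.5318 0.1346 0.0025] mid [0.5322 0.1334] rect mm [532. 134.] [197. 110.] 89.4 zmax 0.009
zmax cm; columns y from 0.5 to -0.7 step .1, rows x
0.2 [-85, -85, -85, -85, -84, -84, -85, -85, -85, -85, -85, -85, -85]
0.25 [-85, -85, -85, -85, -84, -85, -84, -85, -85, -85, -85, -85, -85]
0.3 [-99, -99, -99, -99, -99, -99, 12, -99, -99, -99, -99, -99, -99]
0.35 [1, 0, 0, 1, 0, 0, 12, 16, 0, 0, -99, -99, -99]
0.4 [1, 1, 2, 1, 1, 18, 21, 19, 18, 19, 0, -29, -99]
0.45 [1, 2, 2, 1, 0, 18, 20, 0, 0, 13, 6, 0, -99]
0.5 [1, 2, 3, 1, 1, 1, 12, 12, 0, 14, 40, -84, -85]
0.55 [2, 3, 4, 1, 1, 1, 12, 14, 9, 23, 41, 17, -85]
0.6 [2, 3, 0, 1, 1, 1, 12, 41, 15, 26, 41, -67, -67]
0.65 [1, 1, 1, 1, 1, 1, 4, 41, 12, 20, 20, -67, -68]
0.7 [2, 2, 2, 1, 1, 1, 14, 41, 9, 22, 20, -67, -68]
```

```bash
python3 -m inch '[[-1,0,-0.9,-0.8,0,0,0],[-1,0,-0.9,-0.8,0,0,0],[-1,0,-0.9,-0.8,0,0,0],[-1,0,-0.9,-0.8,0,0,0],[-1,0.9,0,0,0,0,-0.75],[-1,0.9,0,0,0,0,-0.75],[-1,0.9,0,0,0,0,-0.75],[-1,0.9,0,0,0,0,-0.75],[-1,0.9,0,0,0,0,-0.75],[-1,0.9,0,0,0,0,-0.75],[-1,0.9,0,0,0,0,-0.75],[-1,0.9,0,0,0,0,-0.75],[-1,0,0,0,0,0,0]]'
```

```text
time: 1.4
position: [0.3588, -0.3297, 0.3754]
tool_rot: [-3.141, -0.001, 0.861]
wrist_force: [-0.7, -0.5, -0.2]
opening: 1.0
grasp_force: 0.0
```

```bash
python3 -m inch '[[-1,0.95,0,0,0,0,-0.75],[-1,0.95,0,0,0,0,-0.75],[-1,0.95,0,0,0,0,-0.75],[-1,0.95,0,0,0,0,-0.75],[-1,0.95,0,0,0,0,-0.75],[-1,0.95,0,0,0,0,-0.75],[-1,0.95,0,0,0,0,-0.75],[-1,0.95,0,0,0,0,-0.75],[-1,0.95,0,0,0,0,-0.75],[-1,0.95,0,0,0,0,-0.75],[-1,0.95,0,0,0,0,-0.75],[-1,0.95,0,0,0,0,-0.75],[-1,0.95,0,0,0,0,-0.75],[-1,0.95,0,0,0,0,-0.75],[-1,0,0,0,0,0,0]]'; cat >> h.py <<'E'
from scipy.spatial.transform import Rotation as Ro
def go(x,y,z,yaw=None):
    from plant import read_state
    s=read_state();R=Ro.from_euler("xyz",s["tool_rot"]);p=s["position"]
    d=R.inv().apply(np.array([x,y,z])-p)
    cur=np.degrees(s["tool_rot"][2]);dy=0 if yaw is None else (yaw-cur+90)%180-90
    # shift first in present tool axes, plus correction after the turn
    d2=(Ro.from_euler("z",cur+dy,degrees=True)*Ro.from_euler("x",np.pi)).inv().apply(np.array([x,y,z])-p)
    print("pos",p.round(4),"rot",s["tool_rot"].round(4),"yaw",cur.round(1),"shift/40mm now-axes",(d/.04).round(2),"axes after turn",(d2/.04).round(2),"turn z rows/6deg",round(-dy/6,2),"j7",s["joints"][6].round(2),"F",s["wrist_force"].round(1),"t",s["time"])
def wrist(name=None):
    from plant import read_state,read_camera
    s=read_state();c=read_camera("wrist")
    T=np.eye(4);T[:3,:3]=Ro.from_euler("xyz",s["tool_rot"]).as_matrix();T[:3,3]=s["position"];T=T@c["T_tool_cam"]
    if name: cv2.imwrite(f"pics/{name}.png",c["image"][:,:,::-1])
    return c,world(c,T[:3,:3],T[:3,3])
E
python3 - <<'E'
from h import *
go(.438,.412,.2,112.6)
c,W=wrist("w1");print(c["T_tool_cam"].round(3))
blobs(W,(W[...,2]>.007)&(c["depth"]>0),100)
E
```

```text
time: 2.9
position: [0.4582, 0.1658, 0.3758]
tool_rot: [3.141, -0.001, 1.96]
wrist_force: [-1.0, 0.1, 0.8]
opening: 0.999
grasp_force: 0.0
pos [0.4582 0.1658 0.3758] rot [ 3.1411e+00 -6.0000e-04  1.9603e+00] yaw 112.3 shift/40mm now-axes [5.88 1.87 4.4 ] axes after turn [5.88 1.9  4.39] turn z rows/6deg -0.05 j7 -0.07 F [-1.   0.1  0.8] t 2.9
[[-0.002 -0.965 -0.263  0.072]
 [ 1.    -0.001 -0.001  0.   ]
 [ 0.001 -0.263  0.965 -0.137]
 [ 0.     0.     0.     1.   ]]
px [362.   8.] n 451 med [0.5104 0.3857 0.0184] mid [0.5076 0.3907] rect mm [511. 388.] [47. 21.] 21.6 zmax 0.0204
px [477.  99.] n 10650 med [0.7062 0.3365 0.0129] mid [0.7338 0.3623] rect mm [734. 362.] [212. 146.] 89.8 zmax 0.0179
px [410.  17.] n 356 med [0.5719 0.3996 0.0161] mid [0.5745 0.4024] rect mm [574. 402.] [23. 25.] 52.9 zmax 0.0315
px [278.  41.] n 476 med [0.426  0.3067 0.017 ] mid [0.4218 0.3109] rect mm [423. 313.] [37. 32.] 75.0 zmax 0.0201
px [326.  51.] n 378 med [0.4883 0.32   0.0141] mid [0.4896 0.3219] rect mm [490. 322.] [27. 29.] 47.4 zmax 0.0314
px [375.  76.] n 357 med [0.5595 0.3144 0.0403] mid [0.5622 0.3156] rect mm [562. 316.] [23. 21.] 77.2 zmax 0.0431
px [226.  85.] n 188 med [0.3776 0.2289 0.0083] mid [0.3778 0.2294] rect mm [378. 228.] [28. 29.] 54.0 zmax 0.0101
px [  7. 122.] n 1425 med [0.1077 0.0693 0.0118] mid [0.1005 0.0325] rect mm [114.  35.] [ 30. 171.] 10.4 zmax 0.0138
px [243. 114.] n 884 med [0.4145 0.201  0.013 ] mid [0.4146 0.2004] rect mm [414. 201.] [50. 50.] 22.1 zmax 0.0148
px [299. 182.] n 1220 med [0.5281 0.1252 0.0093] mid [0.5314 0.133 ] rect mm [531. 133.] [196. 106.] 89.2 zmax 0.0113
px [207. 174.] n 331 med [0.3979 0.097  0.0082] mid [0.3978 0.0981] rect mm [399.  98.] [125.  10.] 83.3 zmax 0.0102
px [255. 311.] n 66871 med [0.4468 0.1882 0.4441] mid [0.5754 0.0321] rect mm [504.  92.] [493. 277.] 34.6 zmax 0.4645
```

View pics/w1.png

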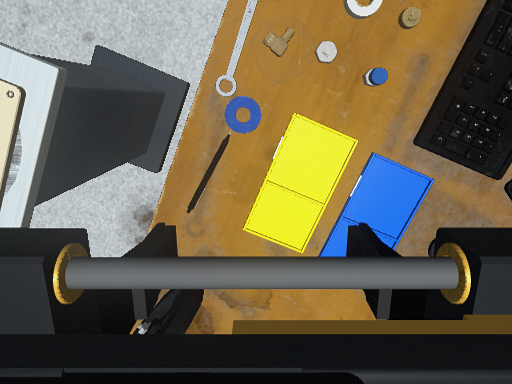

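The wrist view shows the elbow at (278,41), reducer at (326,51), blue cap at (375,76) and the trays. It agrees with the top view to about 2 mm.

```bash
python3 -m inch '[[-1,0.9,0.38,0.7,0,0,0],[-1,0.9,0.38,0.7,0,0,0],[-1,0.9,0.38,0.7,0,0,0],[-1,0.9,0.38,0.7,0,0,0],[-1,0.3,0.38,0.7,0,0,0],[-1,0,0,0,0,0,0],[-1,0,0,0,0,0,0]]'; python3 - <<'E'
from h import *
c,W=wrist("w2")
blobs(W,(W[...,2]>.007)&(W[...,2]<.06)&(c["depth"]>0),200)
go(.438,.412,.2,112.6)
E
```

```text
time: 3.65
position: [0.4736, 0.3326, 0.2348]
tool_rot: [-3.14, 0.0, 1.949]
wrist_force: [-0.3, -0.2, 0.1]
opening: 0.999
grasp_force: 0.0
px [321.  12.] n 350 med [0.4709 0.4933 0.0088] mid [0.4712 0.4936] rect mm [471. 494.] [ 8. 49.] 79.5 zmax 0.0117
px [439.  24.] n 3802 med [0.5758 0.5202 0.0251] mid [0.575  0.5232] rect mm [578. 519.] [71. 48.] 17.7 zmax 0.0266
px [260.  81.] n 857 med [0.4391 0.4124 0.0176] mid [0.4397 0.4123] rect mm [439. 412.] [21. 49.] 21.9 zmax 0.0228
px [475. 176.] n 9009 med [0.6819 0.4027 0.0128] mid [0.7083 0.4107] rect mm [708. 411.] [232.  95.] 89.9 zmax 0.0176
px [316. 117.] n 1451 med [0.5057 0.4015 0.0187] mid [0.5058 0.4007] rect mm [506. 401.] [47. 47.] 22.1 zmax 0.0201
px [377. 140.] n 501 med [0.5709 0.4029 0.0161] mid [0.5741 0.4029] rect mm [574. 403.] [25. 24.] 24.5 zmax 0.0315
px [211. 170.] n 707 med [0.4263 0.3095 0.017 ] mid [0.4217 0.3119] rect mm [423. 313.] [37. 31.] 74.8 zmax 0.0197
px [272. 181.] n 545 med [0.488  0.3244 0.014 ] mid [0.4891 0.3222] rect mm [489. 322.] [27. 29.] 47.6 zmax 0.0313
px [334. 213.] n 566 med [0.5591 0.319  0.0405] mid [0.562 0.317] rect mm [562. 317.] [22. 22.] 23.2 zmax 0.0428
px [147. 217.] n 230 med [0.374  0.233  0.0083] mid [0.3773 0.2294] rect mm [376. 230.] [29. 24.] 61.4 zmax 0.0096
px [185. 247.] n 276 med [0.4255 0.2149 0.013 ] mid [0.4255 0.2147] rect mm [424. 216.] [17. 31.] 36.1 zmax 0.0144
px [214. 315.] n 271 med [0.4824 0.1329 0.0093] mid [0.4964 0.1437] rect mm [483. 141.] [38. 64.] 30.2 zmax 0.0109
px [343. 304.] n 225 med [0.6167 0.2192 0.0092] mid [0.634  0.2026] rect mm [626. 212.] [60. 30.] 37.5 zmax 0.0108
pos [0.4739 0.3326 0.2358] rot [-3.1415e+00  5.0000e-04  1.9483e+00] yaw 111.6 shift/40mm now-axes [ 2.18 -0.1   0.9 ] axes after turn [ 2.18 -0.07  0.9 ] turn z rows/6deg -0.16 j7 -0.55 F [-0.3 -1.   0.5] t 3.7
```

View pics/w2.png

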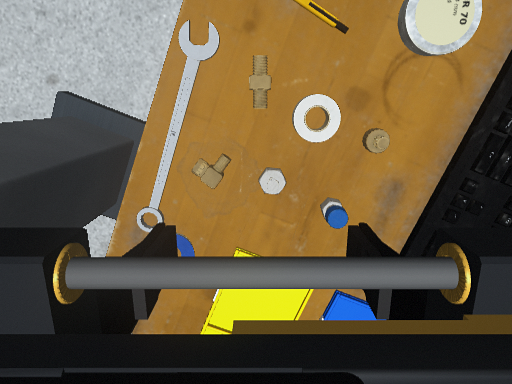

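The wrist view shows the nipple at (260,81), tape at (316,117), plug at (377,140), elbow at (211,170), reducer at (272,181) and cap at (334,213). The jaws are already aligned with the nipple.

```bash
python3 -m inch '[[-0.2,0.73,0,0.6,0,0,-0.1],[-0.2,0.73,0,0.7,0,0,0],[-0.2,0.74,0,0.7,0,0,0],[-0.2,0,0,0.7,0,0,0],[-0.2,0,0,0.7,0,0,0],[-0.2,0,0,0,0,0,0],[-0.2,0,0,0,0,0,0]]'; python3 - <<'E'
from h import *
go(.439,.412,.029,112)
E
```

```text
time: 4.4
position: [0.4411, 0.4147, 0.1012]
tool_rot: [3.14, 0.0, 1.959]
wrist_force: [0.6, 0.2, 1.3]
opening: 0.603
grasp_force: 0.0
pos [0.4411 0.4147 0.1012] rot [3.1402e+00 3.0000e-04 1.9589e+00] yaw 112.2 shift/40mm now-axes [-0.04 -0.08  1.8 ] axes after turn [-0.04 -0.07  1.8 ] turn z rows/6deg 0.04 j7 -0.78 F [0.6 0.2 1.3] t 4.4
```

```bash
python3 -m inch '[[-0.2,-0.04,-0.08,0.6,0,0,0],[-0.2,0,0,0.6,0,0,0],[-0.2,0,0,0.4,0,0,0],[-0.2,0,0,0.2,0,0,0],[-0.2,0,0,0,0,0,0],[1,0,0,0,0,0,0],[1,0,0,0,0,0,0],[1,0,0,0,0,0,0],[1,0,0,0,0,0,0],[1,0,0,0,0,0,0],[1,0,0,0,0,0,0]]' 25; python3 - <<'E'
from h import *
go(.55,.3,.13,90)
E
```

```text
time: 5.5
position: [0.4377, 0.4129, 0.0278]
tool_rot: [3.141, -0.0, 1.961]
wrist_force: [0.3, -0.8, 1.9]
opening: 0.248
grasp_force: 25.0
pos [0.4377 0.4129 0.0278] rot [ 3.141  -0.      1.9612] yaw 112.4 shift/40mm now-axes [-3.68  1.52 -2.55] axes after turn [-2.82  2.81 -2.55] turn z rows/6deg 3.73 j7 -0.83 F [ 0.3 -0.8  1.9] t 5.5
```

```bash
python3 -m inch '[[1,0,0,-0.5,0,0,0],[1,0,0,-0.8,0,0,0],[1,0,0,-0.8,0,0,0],[1,-0.5,0.2,-0.45,0,0,0],[1,-0.8,0.3,0,0,0,0],[1,-0.8,0.3,0,0,0,0],[1,-0.8,0.3,0,0,0,0],[1,-0.8,0.3,0,0,0,0],[1,-0.8,0.3,0,0,0,0],[1,-0.8,0.3,0,0,0,0],[1,-0.8,0.3,0,0,0,0],[1,-0.8,0.3,0,0,0,0],[1,-0.8,0.3,0,0,0,0],[1,0,0,0,0,0,0],[1,0,0,0,0,0,0]]'; python3 - <<'E'
from h import *
c,W=wrist("w3")
r,g,b=[c["image"][...,i].astype(int) for i in range(3)]
ok=(c["depth"]>0)&(abs(W[...,2])<.02)
blobs(W,ok&(b>130)&(r<100)&(b-r>80),300);blobs(W,ok&(r>150)&(g>150)&(b<100),300)
go(.665,.1675,.0325)
E
```

```text
time: 7.0
position: [0.662, 0.1713, 0.1289]
tool_rot: [-3.141, -0.0, 1.96]
wrist_force: [-1.3, 0.2, -0.8]
opening: 0.253
grasp_force: 25.0
px [264. 178.] n 13061 med [0.6547 0.1844 0.004 ] mid [0.6659 0.1685] rect mm [666. 168.] [108. 107.] 89.0 zmax 0.0102
px [256. 307.] n 964 med [0.6961 0.0717 0.0039] mid [0.6943 0.0761] rect mm [694.  74.] [59. 33.] 26.5 zmax 0.0101
px [ 91. 144.] n 28097 med [0.5248 0.1593 0.0041] mid [0.529 0.135] rect mm [529. 134.] [194. 110.] 89.2 zmax 0.0102
pos [0.6614 0.1726 0.1292] rot [-3.1409e+00 -8.0000e-04  1.9616e+00] yaw 112.4 shift/40mm now-axes [-0.16  0.04  2.42] axes after turn [-0.15  0.04  2.42] turn z rows/6deg 0.0 j7 -0.24 F [ 0.2  0.7 -0.9] t 7.05
```

View pics/w3.png

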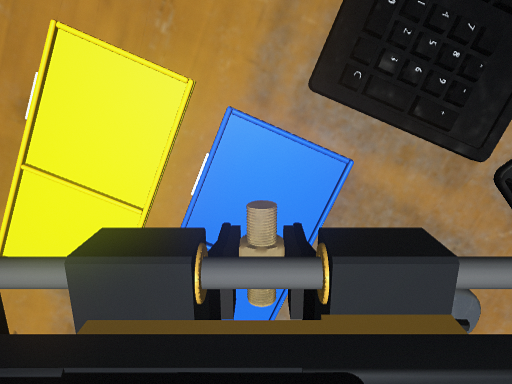

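The wrist view shows the nipple held at (262,255) above the blue large compartment, whose middle measures (0.666, 0.168).

```bash
python3 -m inch '[[1,-0.1,0.04,0.7,0,0,0],[1,0,0,0.7,0,0,0],[1,0,0,0.5,0,0,0],[1,0,0,0.35,0,0,0],[1,0,0,0.15,0,0,0],[1,0,0,0,0,0,0],[0.22,0,0,0,0,0,0],[0.22,0,0,0,0,0,0],[0.22,0,0,0,0,0,0],[0.22,0,0,-0.2,0,0,0],[0.22,0,0,-0.8,0,0,0],[0.22,0,0,-0.8,0,0,0],[0.22,0,0,-0.8,0,0,0],[0.22,0,0,0,0,0,0]]'; python3 - <<'E'
from h import *
go(.562,.3165,.13,90)
E
```

```text
time: 8.45
position: [0.667, 0.1702, 0.1437]
tool_rot: [3.134, 0.001, 1.961]
wrist_force: [0.4, 1.0, -0.2]
opening: 0.387
grasp_force: 0.0
pos [0.667  0.1702 0.1437] rot [3.1338e+00 7.0000e-04 1.9610e+00] yaw 112.4 shift/40mm now-axes [ 4.38 -1.04  0.33] axes after turn [ 3.66 -2.63  0.34] turn z rows/6deg 3.73 j7 -0.23 F [ 0.4  1.  -0.2] t 8.45
```

```bash
python3 -m inch '[[-0.1,0.5,-0.2,0,0,0,0],[-0.1,0.8,-0.28,0,0,0,0],[-0.1,0.8,-0.28,0,0,0,0],[-0.1,0.6,-0.28,0,0,0,0],[-0.1,0,0,0,0,0,0],[-0.1,0,0,0,0,0,0]]'; python3 - <<'E'
from h import *
c,W=wrist("w4")
r,g,b=[c["image"][...,i].astype(int) for i in range(3)]
ok=(c["depth"]>0)
blobs(W,ok&(W[...,2]>.007)&(W[...,2]<.06),300)
blobs(W,ok&(W[...,2]>.037)&(W[...,2]<.06)&(b-r>60),50)
go(.562,.3165,.05)
E
```

```text
time: 9.05
position: [0.5853, 0.2531, 0.1379]
tool_rot: [3.141, 0.001, 1.962]
wrist_force: [0.3, -1.5, 0.3]
opening: 0.548
grasp_force: 0.0
px [329.   5.] n 306 med [0.5777 0.3933 0.0151] mid [0.5768 0.3956] rect mm [578. 394.] [22.  7.] 20.4 zmax 0.017
px [453. 136.] n 25163 med [0.6991 0.3434 0.0128] mid [0.7299 0.3495] rect mm [713. 356.] [139. 178.] 11.8 zmax 0.0178
px [81. 37.] n 1926 med [0.4293 0.3082 0.017 ] mid [0.4223 0.3113] rect mm [423. 313.] [37. 33.] 75.5 zmax 0.0199
px [175.  56.] n 1354 med [0.4924 0.322  0.0141] mid [0.4898 0.322 ] rect mm [490. 322.] [30. 27.] 76.8 zmax 0.0315
px [267. 104.] n 887 med [0.563  0.3168 0.0417] mid [0.5628 0.3169] rect mm [563. 317.] [22. 22.] 26.8 zmax 0.0433
px [  9. 119.] n 350 med [0.3871 0.2329 0.0083] mid [0.3849 0.2296] rect mm [386. 231.] [14. 29.] 11.2 zmax 0.0095
px [ 33. 170.] n 2984 med [0.4135 0.2009 0.0131] mid [0.4142 0.2005] rect mm [415. 201.] [52. 52.] 9.1 zmax 0.0144
px [176. 202.] n 1269 med [0.5178 0.2276 0.0095] mid [0.5317 0.203 ] rect mm [532. 203.] [ 58. 106.] 89.6 zmax 0.0109
px [  8. 232.] n 355 med [0.4036 0.1388 0.0082] mid [0.4039 0.1382] rect mm [403. 138.] [47.  8.] 84.0 zmax 0.0096
px [309. 306.] n 666 med [0.6588 0.1766 0.0211] mid [0.6623 0.1767] rect mm [660. 178.] [22. 28.] 27.5 zmax 0.0262
px [267. 105.] n 802 med [0.5631 0.3165 0.0418] mid [0.5631 0.3163] rect mm [563. 316.] [20. 21.] 22.5 zmax 0.0434
pos [0.5861 0.2522 0.1377] rot [3.1412e+00 9.0000e-04 1.9604e+00] yaw 112.3 shift/40mm now-axes [1.72 0.05 2.19] axes after turn [1.72 0.05 2.19] turn z rows/6deg 0.0 j7 -0.4 F [ 0.1 -0.2  0.4] t 9.1
```

View pics/w4.png

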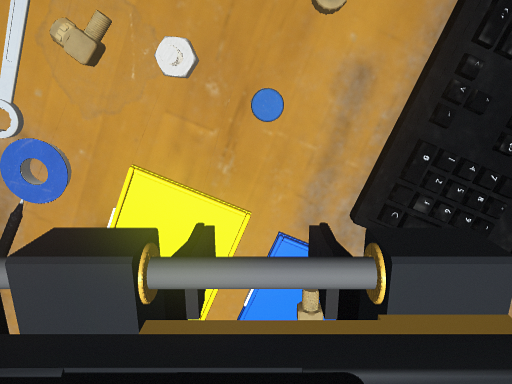

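The cap is at (267,104), centre (0.563, 0.3165), and the nipple is lying in the blue tray. Next I grasp the cap.

```bash
python3 -m inch '[[-0.1,0.7,0.08,0,0,0,0],[-0.1,0.7,0,0,0,0,0],[-0.1,0.31,0,0.4,0,0,0],[-0.1,0,0,0.6,0,0,0],[-0.1,0,0,0.6,0,0,0],[-0.1,0,0,0.6,0,0,0],[-0.1,0,0,0.4,0,0,0],[-0.1,0,0,0,0,0,0],[1,0,0,0,0,0,0],[1,0,0,0,0,0,0],[1,0,0,0,0,0,0],[1,0,0,0,0,0,0],[1,0,0,0,0,0,0]]' 20; python3 - <<'E'
from h import *
go(.666,.072,.13)
E
```

```text
time: 10.4
position: [0.5628, 0.3177, 0.0343]
tool_rot: [3.14, 0.0, 1.961]
wrist_force: [-0.3, -0.7, 4.3]
opening: 0.252
grasp_force: 20.0
pos [0.5628 0.3177 0.0343] rot [3.1403e+00 1.0000e-04 1.9611e+00] yaw 112.4 shift/40mm now-axes [-6.66  0.05 -2.39] axes after turn [-6.66  0.05 -2.39] turn z rows/6deg 0.0 j7 -0.56 F [-0.3 -0.7  4.3] t 10.4
```

```bash
python3 -m inch '[[1,0,0,-0.4,0,0,0],[1,0,0,-0.7,0,0,0],[1,0,0,-0.7,0,0,0],[1,-0.4,0,-0.6,0,0,0],[1,-0.8,0,0,0,0,0],[1,-0.8,0,0,0,0,0],[1,-0.8,0,0,0,0,0],[1,-0.8,0,0,0,0,0],[1,-0.8,0.05,0,0,0,0],[1,-0.8,0,0,0,0,0],[1,-0.8,0,0,0,0,0],[1,-0.6,0,0,0,0,0],[1,0,0,0,0,0,0],[1,0,0,0,0,0,0]]'; python3 - <<'E'
from h import *
c,W=wrist("w5")
r,g,b=[c["image"][...,i].astype(int) for i in range(3)]
ok=(c["depth"]>0)&(abs(W[...,2])<.02)
blobs(W,ok&(b>130)&(r<100)&(b-r>80),300)
blobs(W,(c["depth"]>0)&(W[...,2]>.014)&(W[...,2]<.04),300)
go(.666,.072,.039)
E
```

```text
time: 11.8
position: [0.6647, 0.0739, 0.1303]
tool_rot: [3.141, -0.0, 1.96]
wrist_force: [0.9, 0.9, -0.9]
opening: 0.252
grasp_force: 20.0
px [291. 116.] n 30951 med [0.6612 0.1348 0.004 ] mid [0.664  0.1242] rect mm [664. 124.] [196. 104.] 88.9 zmax 0.0101
px [314.  74.] n 1830 med [0.6646 0.168  0.0216] mid [0.6652 0.1679] rect mm [665. 168.] [22. 50.] 22.7 zmax 0.0269
px [463. 201.] n 6603 med [0.7988 0.1277 0.0298] mid [0.812  0.1291] rect mm [809. 129.] [87. 53.] 13.3 zmax 0.0357
pos [0.6644 0.0751 0.1303] rot [ 3.141e+00 -6.000e-04  1.962e+00] yaw 112.4 shift/40mm now-axes [-0.09  0.01  2.28] axes after turn [-0.09  0.01  2.28] turn z rows/6deg 0.0 j7 -0.09 F [-0.6  1.4 -0.9] t 11.85
```

View pics/w5.png

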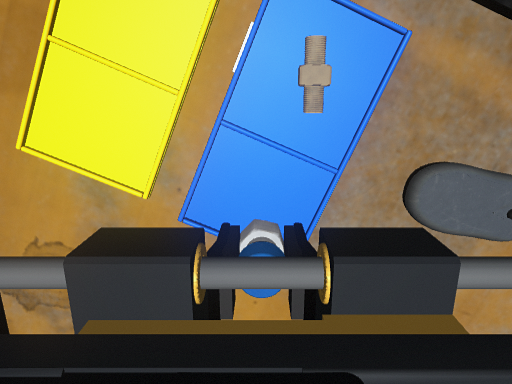

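The nipple is at (314,74), central in its compartment. The cap is held over the small one.

```bash
python3 -m inch '[[1,-0.13,0,0.6,0,0,0],[1,0,0,0.6,0,0,0],[1,0,0,0.5,0,0,0],[1,0,0,0.35,0,0,0],[1,0,0,0.15,0,0,0],[1,0,0,0.08,0,0,0],[1,0,0,0,0,0,0],[1,0,0,0,0,0,0],[0.22,0,0,0,0,0,0],[0.22,0,0,0,0,0,0],[0.22,0,0,0,0,0,0],[0.22,0,0,-0.2,0,0,0],[0.22,0,0,-0.6,0,0,0],[0.22,0,0,-0.8,0,0,0],[0.22,0,0,-0.8,0,0,0],[0.22,0,0,-0.8,0,0,0],[0.22,0,0,0,0,0,0]]'; python3 - <<'E'
from h import *
go(.506,.401,.17,112)
E
```

```text
time: 13.55
position: [0.6686, 0.0703, 0.1722]
tool_rot: [3.134, 0.002, 1.961]
wrist_force: [0.4, 0.3, 0.4]
opening: 0.388
grasp_force: 0.0
pos [0.6686 0.0703 0.1722] rot [3.1342e+00 1.8000e-03 1.9612e+00] yaw 112.4 shift/40mm now-axes [ 9.19 -0.61  0.03] axes after turn [ 9.19 -0.67  0.05] turn z rows/6deg 0.06 j7 -0.07 F [0.4 0.3 0.4] t 13.55
```

```bash
python3 -m inch '[[0.22,0.6,0,0,0,0,0],[-0.1,0.9,-0.06,0,0,0,0],[-0.5,0.9,-0.06,0,0,0,0],[-0.54,0.9,-0.1,0,0,0,0],[-0.54,0.9,-0.1,0,0,0,0],[-0.54,0.9,-0.1,0,0,0,0],[-0.54,0.9,-0.1,0,0,0,0],[-0.54,0.9,-0.1,0,0,0,0],[-0.54,0.9,0,0,0,0,0],[-0.54,0.9,0,0,0,0,0],[-0.54,0.5,0,0,0,0,0],[-0.54,0,0,0.3,0,0,-0.9],[-0.54,0,0,0.3,0,0,-0.9],[-0.54,0,0,0.3,0,0,-0.9],[-0.54,0,0,0.3,0,0,-0.9],[-0.54,0,0,0.3,0,0,-0.9],[-0.54,0,0,0.3,0,0,-0.9],[-0.54,0,0,0,0,0,-0.9],[-0.54,0,0,0,0,0,0],[-0.54,0,0,0,0,0,0]]'; python3 - <<'E'
from h import *
go(.506,.401,.029,150)
E
```

```text
time: 15.55
position: [0.5037, 0.4002, 0.0946]
tool_rot: [3.141, -0.0, 2.618]
wrist_force: [-0.8, -0.1, -0.1]
opening: 0.769
grasp_force: 0.0
pos [0.5037 0.4002 0.0946] rot [ 3.1413e+00 -1.0000e-04  2.6181e+00] yaw 150.0 shift/40mm now-axes [-0.04  0.05  1.64] axes after turn [-0.04  0.05  1.64] turn z rows/6deg 0.0 j7 -0.09 F [-0.8 -0.1 -0.1] t 15.55
```

```bash
python3 -m inch '[[-0.54,-0.04,0.05,0.5,0,0,0],[-0.54,0,0,0.5,0,0,0],[-0.54,0,0,0.45,0,0,0],[-0.54,0,0,0.2,0,0,0],[-0.54,0,0,0,0,0,0],[1,0,0,0,0,0,0],[1,0,0,0,0,0,0],[1,0,0,0,0,0,0],[1,0,0,0,0,0,0],[1,0,0,0,0,0,0]]' 20; python3 - <<'E'
from h import *
go(.531,.176,.13)
E
```

```text
time: 16.55
position: [0.5061, 0.4011, 0.0284]
tool_rot: [3.141, 0.0, 2.621]
wrist_force: [-0.2, 0.4, -0.4]
opening: 0.535
grasp_force: 20.0
pos [0.5061 0.4011 0.0284] rot [3.1414e+00 2.0000e-04 2.6208e+00] yaw 150.2 shift/40mm now-axes [-3.34 -4.57 -2.54] axes after turn [-3.34 -4.57 -2.54] turn z rows/6deg 0.0 j7 -0.12 F [-0.2  0.4 -0.4] t 16.55
```

```bash
python3 -m inch '[[1,0,0,-0.4,0,0,0],[1,0,0,-0.7,0,0,0],[1,0,0,-0.7,0,0,0],[1,-0.3,-0.4,-0.7,0,0,0],[1,-0.5,-0.7,0,0,0,0],[1,-0.5,-0.7,0,0,0,0],[1,-0.5,-0.7,0,0,0,0],[1,-0.5,-0.7,0,0,0,0],[1,-0.5,-0.7,0,0,0,0],[1,-0.5,-0.6,0,0,0,0],[1,0,0,0,0,0,0],[1,0,0,0,0,0,0]]'; python3 - <<'E'
from h import *
c,W=wrist("w6")
r,g,b=[c["image"][...,i].astype(int) for i in range(3)]
ok=(c["depth"]>0)&(abs(W[...,2])<.02)
blobs(W,ok&(r>150)&(g>150)&(b<100),300)
go(.5305,.1755,.033)
c=np.load("top0.npz");s=np.load("scene0.npz")
P=np.vstack([world(c)[c["depth"]>0],world(s)[s["depth"]>0]])
m=(P[:,2]>.06)&(P[:,0]<.75)&(P[:,1]<.2)&(P[:,1]>-.2)&(P[:,0]>.25)
for x in np.arange(.3,.75,.05):
    q=P[m&(abs(P[:,0]-x)<.025)]
    if len(q)>3:print(round(x,2),"ymax",np.sort(q[:,1])[-3:].round(3),"z there",q[np.argsort(q[:,1])[-3:],2].round(3))
E
```

```text
time: 17.75
position: [0.5313, 0.1789, 0.1293]
tool_rot: [3.141, 0.001, 2.619]
wrist_force: [-0.5, 0.5, -0.2]
opening: 0.536
grasp_force: 20.0
px [231. 183.] n 16299 med [0.5098 0.1703 0.004 ] mid [0.5341 0.1343] rect mm [534. 134.] [195. 108.] 89.2 zmax 0.0101
px [260. 245.] n 725 med [0.5709 0.1545 0.0038] mid [0.5705 0.1548] rect mm [570. 155.] [33. 21.] 87.1 zmax 0.0051
pos [0.5309 0.1801 0.1292] rot [3.1408e+00 5.0000e-04 2.6213e+00] yaw 150.2 shift/40mm now-axes [-0.05 -0.11  2.41] axes after turn [-0.05 -0.1   2.41] turn z rows/6deg 0.0 j7 0.28 F [-0.3  0.4  0.2] t 17.8
0.3 ymax [-0.119 -0.118 -0.118] z there [0.107 0.107 0.107]
0.35 ymax [-0.131 -0.13  -0.13 ] z there [0.109 0.106 0.107]
0.4 ymax [-0.041 -0.041 -0.04 ] z there [0.168 0.156 0.159]
0.45 ymax [-0.021 -0.021 -0.02 ] z there [0.12  0.115 0.11 ]
0.5 ymax [-0.126 -0.126 -0.126] z there [0.12  0.128 0.116]
0.55 ymax [-0.145 -0.144 -0.144] z there [0.113 0.123 0.123]
0.6 ymax [-0.148 -0.147 -0.146] z there [0.12  0.123 0.123]
0.65 ymax [-0.153 -0.153 -0.153] z there [0.067 0.063 0.064]
0.7 ymax [-0.104 -0.104 -0.104] z there [0.119 0.115 0.117]
```

View pics/w6.png

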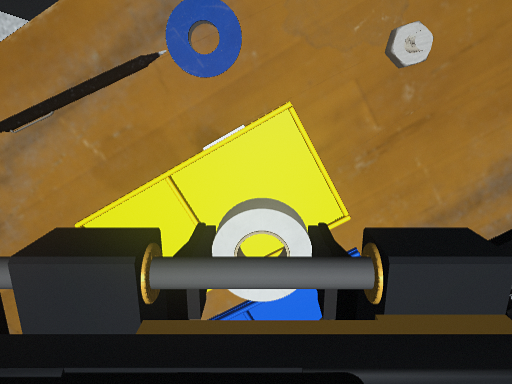

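The tape is held at (262,248) over the yellow tray's large compartment.

```bash
python3 -m inch '[[1,-0.07,-0.09,0.6,0,0,0],[1,0,0,0.6,0,0,0],[1,0,0,0.6,0,0,0],[1,0,0,0.35,0,0,0],[1,0,0,0.15,0,0,0],[1,0,0,0.1,0,0,0],[1,0,0,0,0,0,0],[-0.34,0,0,0,0,0,0],[-0.34,0,0,0,0,0,0],[-0.34,0,0,0,0,0,0],[-0.34,0,0,-0.2,0,0,0],[-0.34,0,0,-0.8,0,0,0],[-0.34,0,0,-0.8,0,0,0],[-0.34,0,0,-0.8,0,0,0],[-0.34,0,0,-0.2,0,0,0],[-0.34,0,0,0,0,0,0]]'; python3 - <<'E'
from h import *
go(.49,.322,.15)
E
```

```text
time: 19.4
position: [0.5323, 0.175, 0.1459]
tool_rot: [3.14, 0.002, 2.621]
wrist_force: [0.2, -0.9, -1.0]
opening: 0.67
grasp_force: 0.0
pos [0.5323 0.175  0.1459] rot [3.1401e+00 2.3000e-03 2.6206e+00] yaw 150.1 shift/40mm now-axes [ 2.75  2.66 -0.1 ] axes after turn [ 2.75  2.66 -0.1 ] turn z rows/6deg 0.0 j7 0.3 F [ 0.2 -0.9 -1. ] t 19.4
```

```bash
python3 -m inch '[[-0.34,0.3,0.5,0,0,0,0],[-0.34,0.4,0.8,0,0,0,0],[-0.34,0.3,0.8,0,0,0,0],[-0.34,0.2,0.56,0,0,0,0],[-0.34,0,0,0,0,0,0],[-0.34,0,0,0,0,0,0]]'; python3 - <<'E'
from h import *
c,W=wrist()
x=W[...,2];ok=c["depth"]>0
m=ok&(x>.005)&(x<.06)&(np.hypot(W[...,0]-.49,W[...,1]-.322)<.03)
blobs(W,m,100);blobs(W,m&(x>.026),30)
hx=W[m&(x>.011)&(x<.017)][:,:2]  # hexagon shoulder points
ce=hx.mean(0)
for y in range(0,60,5):
    o=[]
    for k in range(3):
        a=np.radians(y+60*k);p=hx@[np.cos(a),np.sin(a)];o.append((p.max()-p.min())*1000)
    print(y,np.round(o,1))
v,u=np.nonzero(m);u0,v0=int(u.mean()),int(v.mean())
cv2.imwrite("pics/w7.png",cv2.resize(c["image"][max(0,v0-50):v0+50,u0-60:u0+60,::-1],None,fx=5,fy=5,interpolation=2));print(u0,v0)
go(.49,.322,.029)
E
```

```text
time: 20.0
position: [0.5422, 0.2909, 0.143]
tool_rot: [-3.14, -0.001, 2.622]
wrist_force: [0.2, -0.1, -0.2]
opening: 0.671
grasp_force: 0.0
px [263. 112.] n 1100 med [0.4889 0.3222 0.014 ] mid [0.4894 0.3218] rect mm [490. 322.] [29. 27.] 77.2 zmax 0.0314
px [263. 113.] n 235 med [0.4895 0.3219 0.0307] mid [0.4896 0.3219] rect mm [490. 322.] [11. 12.] 59.8 zmax 0.0319
0 [29.  28.2 29. ]
5 [29.7 28.8 29.6]
10 [30.1 29.2 29.9]
15 [30.3 29.5 30. ]
20 [30.3 29.5 30. ]
25 [30.  29.3 29.6]
30 [29.6 28.9 29.1]
35 [28.8 28.4 28.6]
40 [27.9 27.7 28. ]
45 [27.1 26.8 27.2]
50 [27.3 27.4 27.3]
55 [27.8 28.2 28.3]
262 111
pos [0.5426 0.2901 0.1432] rot [-3.1398e+00 -6.0000e-04  2.6207e+00] yaw 150.2 shift/40mm now-axes [1.54 0.04 2.86] axes after turn [1.54 0.04 2.85] turn z rows/6deg 0.0 j7 0.12 F [ 0.5 -0.  -0. ] t 20.05
```

View pics/w7.png

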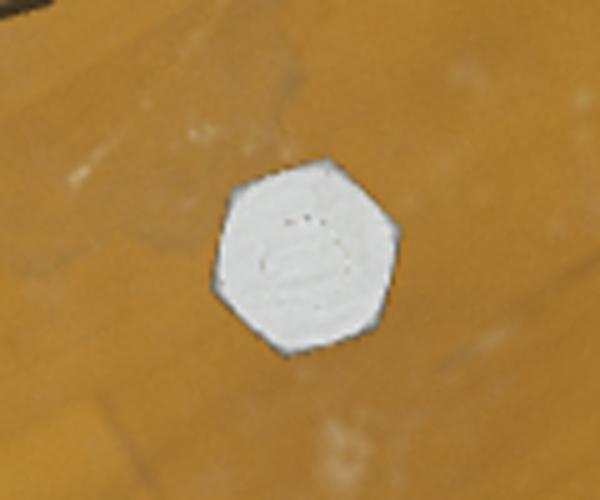

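The reducer is at (262,111) in the full frame, its hexagon flats facing 46.5°. The tool therefore needs yaw 136.5°.

```bash
python3 -m inch '[[-0.05,0.7,0.04,0,0,0,0],[-0.05,0.7,0,0,0,0,0],[-0.05,0.14,0,0.4,0,0,0.76],[-0.05,0,0,0.4,0,0,0.76],[-0.05,0,0,0.4,0,0,0.76],[-0.05,0,0,0,0,0,0],[-0.05,0,0,0,0,0,0]]'; python3 - <<'E'
from h import *
go(.4897,.322,.0285,136.5)
E
```

```text
time: 20.75
position: [0.4906, 0.322, 0.0964]
tool_rot: [-3.141, 0.0, 2.383]
wrist_force: [-0.1, 0.0, -0.4]
opening: 0.526
grasp_force: 0.0
pos [0.4906 0.322  0.0964] rot [-3.1409e+00  4.0000e-04  2.3832e+00] yaw 136.5 shift/40mm now-axes [ 0.02 -0.01  1.7 ] axes after turn [ 0.02 -0.01  1.7 ] turn z rows/6deg 0.01 j7 -0.22 F [-0.1  0.  -0.4] t 20.75
```

```bash
python3 -m inch '[[-0.05,0.02,0,0.5,0,0,0],[-0.05,0,0,0.5,0,0,0],[-0.05,0,0,0.45,0,0,0],[-0.05,0,0,0.25,0,0,0],[-0.05,0,0,0,0,0,0],[1,0,0,0,0,0,0],[1,0,0,0,0,0,0],[1,0,0,0,0,0,0],[1,0,0,0,0,0,0],[1,0,0,0,0,0,0]]' 25; python3 - <<'E'
from h import *
go(.532,.08,.13)
E
```

```text
time: 21.75
position: [0.49, 0.3238, 0.029]
tool_rot: [3.141, 0.0, 2.382]
wrist_force: [-0.0, -1.4, 5.9]
opening: 0.309
grasp_force: 25.0
pos [0.49   0.3238 0.029 ] rot [3.1408e+00 5.0000e-04 2.3821e+00] yaw 136.5 shift/40mm now-axes [-4.96 -3.69 -2.53] axes after turn [-4.96 -3.7  -2.53] turn z rows/6deg 0.0 j7 -0.28 F [-0.  -1.4  5.9] t 21.75
```

```bash
python3 -m inch '[[1,0,0,-0.4,0,0,0],[1,0,0,-0.7,0,0,0],[1,0,0,-0.7,0,0,0],[1,0,0,-0.7,0,0,0.4],[1,0,0,0,0,0,0.8],[1,0,0,0,0,0,0.8],[1,0,0,0,0,0,0.8],[1,0,0,0,0,0,0.8],[1,0,0,0,0,0,0.8],[1,0,0,0,0,0,0.8],[1,0,0,0,0,0,0.8],[1,0,0,0,0,0,0.8],[1,0,0,0,0,0,0]]'; python3 - <<'E'
from h import *
go(.532,.08,.13)
E
```

```text
time: 23.05
position: [0.4896, 0.3237, 0.1293]
tool_rot: [3.141, -0.0, 1.669]
wrist_force: [-0.1, 0.2, -0.9]
opening: 0.303
grasp_force: 25.0
pos [0.4896 0.3237 0.1293] rot [ 3.1409e+00 -1.0000e-04  1.6691e+00] yaw 95.6 shift/40mm now-axes [-6.17  0.46 -0.02] axes after turn [-6.17  0.46 -0.02] turn z rows/6deg 0.0 j7 -0.85 F [-0.1  0.2 -0.9] t 23.05
```

```bash
python3 -m inch '[[1,-0.4,0.06,0,0,0,0],[1,-0.8,0.06,0,0,0,0],[1,-0.8,0.06,0,0,0,0],[1,-0.8,0.06,0,0,0,0],[1,-0.8,0.06,0,0,0,0],[1,-0.8,0.06,0,0,0,0],[1,-0.8,0.05,0,0,0,0],[1,-0.6,0.05,0,0,0,0],[1,-0.37,0,0,0,0,0],[1,0,0,0,0,0,0],[1,0,0,0,0,0,0]]'; python3 - <<'E'
from h import *
c,W=wrist("w8")
r,g,b=[c["image"][...,i].astype(int) for i in range(3)]
ok=(c["depth"]>0)&(abs(W[...,2])<.03)
blobs(W,ok&(r>150)&(g>150)&(b<100),300)
blobs(W,ok&(W[...,2]>.017),300)
go(.532,.079,.0335)
E
```

```text
time: 24.15
position: [0.5322, 0.081, 0.1286]
tool_rot: [3.141, -0.001, 1.672]
wrist_force: [-0.3, 0.6, -1.8]
opening: 0.303
grasp_force: 25.0
px [269. 117.] n 27414 med [0.5318 0.1343 0.004 ] mid [0.5322 0.1308] rect mm [532. 131.] [185. 104.] 89.3 zmax 0.01
px [275.  65.] n 865 med [0.5324 0.1759 0.0038] mid [0.5323 0.1759] rect mm [532. 176.] [22. 23.] 77.3 zmax 0.0053
px [276.  62.] n 3291 med [0.5324 0.1766 0.0228] mid [0.5324 0.1753] rect mm [532. 175.] [47. 47.] 6.2 zmax 0.0242
px [465.  95.] n 1775 med [0.6628 0.1678 0.0214] mid [0.6651 0.1679] rect mm [665. 168.] [23. 51.] 25.4 zmax 0.0267
pos [0.5322 0.0815 0.1286] rot [ 3.1413e+00 -7.0000e-04  1.6725e+00] yaw 95.8 shift/40mm now-axes [-0.06 -0.01  2.38] axes after turn [-0.06 -0.01  2.38] turn z rows/6deg 0.0 j7 -0.37 F [ 0.4 -0.7 -0.5] t 24.2
```

View pics/w8.png

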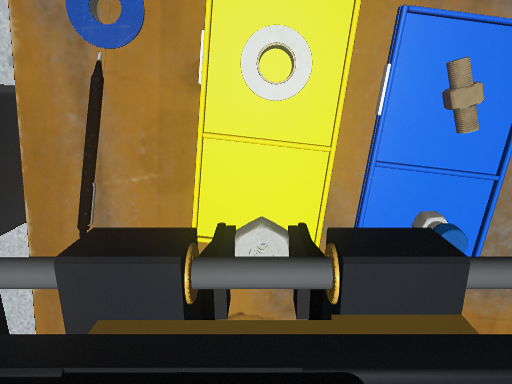

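The tape is centred at (276,62) and the reducer is held over the yellow tray's small compartment.

```bash
python3 -m inch '[[1,-0.06,0,0.6,0,0,0],[1,0,0,0.6,0,0,0],[1,0,0,0.55,0,0,0],[1,0,0,0.35,0,0,0],[1,0,0,0.18,0,0,0],[1,0,0,0.1,0,0,0],[1,0,0,0,0,0,0],[1,0,0,0,0,0,0],[0.12,0,0,0,0,0,0],[0.12,0,0,0,0,0,0],[0.12,0,0,0,0,0,0],[0.12,0,0,-0.2,0,0,0],[0.12,0,0,-0.8,0,0,0],[0.12,0,0,-0.8,0,0,0],[0.12,0,0,-0.8,0,0,0],[0.12,0,0,-0.8,0,0,0],[0.12,-0.9,0,-0.5,0,0,0],[0.12,-0.9,0,-0.5,0,0,0],[0.12,0,0,0,0,0,0]]'; python3 - <<'E'
from h import *
c,W=wrist("w9");z=W[...,2]
blobs(W,(c["depth"]>0)&(z>.014)&(z<.07)&(W[...,0]<.72),200)
E
```

```text
time: 26.1
position: [0.5415, 0.0003, 0.212]
tool_rot: [3.138, 0.003, 1.663]
wrist_force: [0.9, -0.1, -0.6]
opening: 0.439
grasp_force: 0.0
px [422.  12.] n 549 med [0.6679 0.1557 0.0208] mid [0.6676 0.1537] rect mm [668. 155.] [22. 25.] 10.3 zmax 0.0256
px [259.  91.] n 750 med [0.5329 0.0763 0.0181] mid [0.5328 0.0761] rect mm [533.  76.] [26. 30.] 5.8 zmax 0.0354
px [405. 115.] n 806 med [0.6623 0.0681 0.0447] mid [0.666  0.0678] rect mm [666.  68.] [22. 23.] 38.9 zmax 0.047
```

View pics/w9.png

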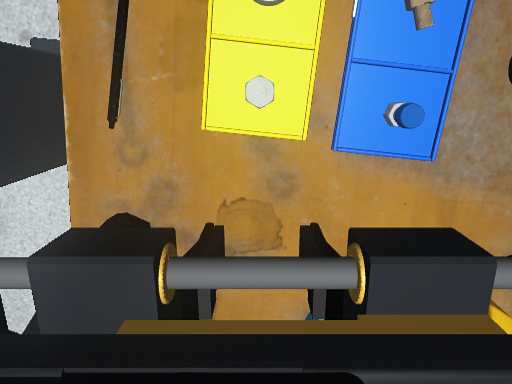

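All four pieces stand or lie as asked, within about 4 mm of their compartment middles: reducer at (259,91), cap at (405,115), with top heights of 35 and 47 mm. Handing in.

```bash
python3 -c "
from plant import *
print(finish_job())"
```

```text
the job is handed in; nothing more can be done
None
```

Both kits are made up and handed in at about 26 s: every piece is upright or lying as asked, within about 4 mm of the middle of its compartment, and the plug and elbow were not touched.

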